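Fetch a coupler from under the riser with a reacher

TASK

The orange conduit coupler has ended up in the low gap under the clear riser shelf, where a hand cannot go. Take the reacher by its blue grip and orange trigger, slide its open jaws round the coupler, squeeze the trigger so that they close on it in the gap, and draw it straight out until it stands wholly clear in front of the shelf; then let the trigger go, leaving the coupler upright on the bench. Do not touch the coupler with the robot itself, and leave the black cable gland under the shelf undisturbed.

Things in the scene. Friction and masses are not known exactly. Their poses are not given: they have to be found in the camera images.
- reacher: Loose reacher, 0.25 kg, standing on the bench, free to slide. Origin under mid-grip; x to the jaws. Pinch from above along x: blue fixed grip's back at x=-30 mm, orange trigger's front at +30 mm (free), both 30 mm wide, z 34-92; blue base below to z=28. Jaws z 6-32, pivot at x=150, tips x=219, open 57 mm inside, 78 outside; palm ends x=172. Put coupler's axis at x=190-202, |y|<10, then squeeze.
- trigger (a joint): Travel of the reacher's orange trigger towards the grip, m: 0 free, jaws open; 0.022 fully squeezed, jaws shut; 0.017 to 0.020 with the coupler held. Spring-returned: starts to move at 10 N, 17 N at full travel, so gripping with 8 N holds the tool with jaws open and 30 N closes the jaws. Fingers that close evenly push the tool 5 to 10 mm forward (to the jaws) while squeezing.
- coupler: Orange plastic conduit coupler standing on end, a tube 30 mm in diameter and 40 mm high, 20 g; origin at the centre of its underside. It stands under the riser shelf, 25 to 40 mm behind its front edge, to the left or the right.
- gland: Black cable gland standing on its nut, 23 mm wide and 39 mm high; origin at the centre of its underside. It stands under the same shelf 70 to 95 mm beside the coupler; leave it alone.
- riser: Fixed riser shelf, 120 mm deep (x), 210 wide (y): clear top 8 mm thick, underside 70 mm above the bench, 8 mm aluminium walls at both sides and the back, open in front, a carton on top. Origin on the bench under its middle; x points into the gap, front edge at x=-60 mm.

How it is judged:
By the outcome, as a careful person would: the job done as asked, in the order asked, and still so for the second after the job is handed in, with the robot touching nothing.
It also fails if it takes over 38 s, if anything falls off the work surface, if the arm or the gripper's body presses on something with over 40 N, if the wrist force passes 120 N, or if a joint passes its speed limit or range.

ROBOT

A 7-joint arm with a two-finger parallel gripper is mounted at the origin on a cart in front of the work surface, level with it; the furniture and walls round the work are solid. World frame = base frame: x ahead of the robot, y to its left, z up, the work surface at z = 0. Lengths are in m, angles in rad, forces in N, time in s.
With the tool pointing down it reaches from about 0.4 to 0.925 m from the base axis. Payload 4.1 kg.
Tool frame: the origin (TCP) lies midway between the tips of the shut fingers; the grasp point (between the pads) lies 19 mm behind it; z points along the fingers, y is the line along which they close (so a half turn about z gives the same grasp; the last joint's range is limited). The gripper opens to 85 mm and grips with 20 to 120 N. Pads are 22 mm wide; open, the fingers measure 114 mm over their backs; the gripper's body (76 mm by 85 mm) begins 54 mm behind the grasp point. The pads swing forward as they close: fully open they stand 13 mm farther back than shut.
Start: joints at [1.142, 0.398, 0.045, 1.537, -0.019, 1.207, -0.051], TCP at [0.211, -0.615, 0.231] pointing down, gripper open.
Joint ranges: [-2.82, 2.82], [-0.49, 2.23], [-1.37, 1.46], [0, 2.46], [-1.36, 4.5], [0.23, 2], [-2.94, 2.94]. Speed limits (rad/s): [2.57, 2.57, 3.14, 3.14, 3.14, 3.14, 3.14].

INTERFACE

Orientations are given as a 3x3 rotation matrix whose columns are the frame's x, y, z axes.
In Python, from rig import arm, optics gives the robot as it stands (arm), with the cameras (optics).
- The arm moves only by the shell command python3 inch.py FILE [OPENING] [FORCE], which reads ROWS from the file FILE. ROWS is 1 to 10 rows, parted by a bar, with the numbers parted by spaces; each row has 6 numbers: dx, dy, dz in m, then a rotation vector rx, ry, rz in rad; each row shifts and turns the commanded pose from where the row before left it, along the tool's axes as they then stand; what a row does not reach is not made up. A row lasts 1/12 s, in which the tool goes at most 0.0417 m and 0.125 rad, less where a joint would pass 70% of its speed; a pose out of reach is approached as far as the arm can. OPENING is the finger opening in m, set as the command begins (- or left out keeps the last). The fingers move at their own pace and stop on an object; FORCE is the grip in N (left out, the last holds). Time passes only in rows, so rows that do not move let the fingers close. It prints the time, the measured TCP pose, the force, the opening and the grip force at its end. Input that does not fit is refused with a message, and nothing moves.
- arm.read_state(): the state, without advancing time (a new reading comes with each control period).
- optics.grab_frame(name): name is "side" or "top"; returns the picture (420x560x3 uint8, red, green, blue); there is no depth.
- optics.camera_model(name): a dict with "camera_matrix" (3x3 intrinsics, pixels), "k1" (the pictures are not rectified: a ray, as slopes to the right and down, at radius r is drawn at 1 + k1 r^2 times it, then the intrinsics apply), "position" and "attitude" of the camera in the world. Camera axes: x right, y down, z forward; pixel columns grow to the right and rows downward; lengths in m; the calibration is good to about 2 mm. A picture is of the moment at which its call begins. camera_model takes no time and is no camera call.
- arm.close_job(): hands the job in; it is judged then, once.
The state is a dict: "clock": time; "joints": joint angles; "joint_velocities": joint speeds; "joint_torque": joint torques, N m; "position": TCP position; "tool_rot": TCP orientation; "contact_force": force on the tool from outside, world axes, zero at the start; "torque": the same for the moment, N m; "opening": finger opening in m; "gripper_force": force on a finger pad.
Only numpy, scipy, OpenCV 4.12 (cv2) and the standard library are available. Lean on these libraries where they do the work, as an engineer would, in place of code of your own. Each camera call takes 0.05 s, during which the arm holds its last target. There are 200 camera calls.

## Working session

There is one attempt and no reset: what is moved stays moved. The work goes in short steps, Python scripts to look and compute and a shell command to move; the robot and the scene stay as the last step left them, time stands still between calls to the robot, and variables do not carry over. Pictures are saved under pics/ and viewed, at most 10 in all, crops included, and the job is handed in when it is done.

```bash
ls; mkdir -p pics; python3 - <<'E'
from rig import arm, optics
import cv2
for n in("top","side"):
    cv2.imwrite(f"pics/{n}0.png",optics.grab_frame(n)[:,:,::-1]); m=optics.camera_model(n); print(n,m)
s=arm.read_state(); print(s["clock"],s["position"],s["tool_rot"],s["opening"])
E
```

```text
inch.py
pics
rig.py
top {'camera_matrix': array([[450.5624578 ,   0.        , 276.99466521],
       [  0.        , 450.5624578 , 207.90610139],
       [  0.        ,   0.        ,   1.        ]]), 'k1': -0.09414926605766324, 'position': array([0.44021318, 0.30715642, 0.86224968]), 'attitude': array([[ 0.00784117, -0.98365871,  0.17987235],
       [-0.99954617, -0.00247798,  0.03002201],
       [-0.02908569, -0.18002612, -0.98323172]])}
side {'camera_matrix': array([[424.94126728,   0.        , 279.25563606],
       [  0.        , 424.94126728, 207.42211991],
       [  0.        ,   0.        ,   1.        ]]), 'k1': -0.0475616606333957, 'position': array([ 0.24862177, -0.32360137,  0.49133223]), 'attitude': array([[ 0.89806804, -0.22459221,  0.3781959 ],
       [-0.43972324, -0.47958626,  0.75936848],
       [ 0.01082931, -0.84826609, -0.52945951]])}
0.1 [ 0.2103618  -0.61440853  0.23034965] [[ 9.46065019e-01  3.23976119e-01 -6.73539680e-04]
 [ 3.23976803e-01 -9.46063576e-01  1.65545673e-03]
 [-1.00882912e-04 -1.78438094e-03 -9.99998403e-01]] 0.08555133323589686
```

View pics/top0.png

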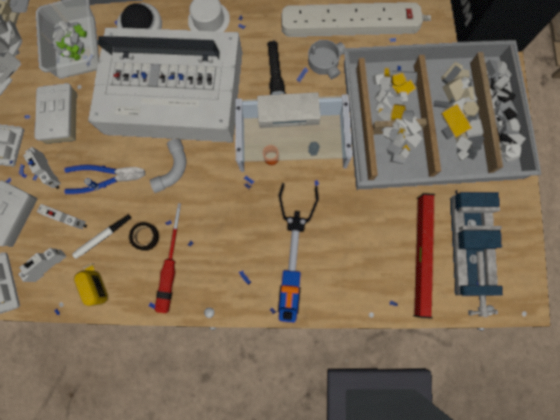

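View pics/side0.png

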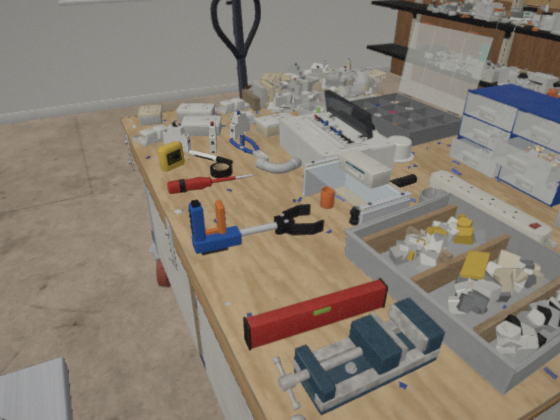

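The top view shows the reacher with its grip at (289,300) and its jaws at about (298,200). The coupler is at (271,155) and the gland at (314,148), both under the shelf. The side view shows the same layout: coupler at (328,198), gland at (354,215), orange trigger at (221,215).

```bash
cat > h.py <<'E'
import numpy as np,cv2
from rig import arm, optics
def ray(n,uv):
    m=optics.camera_model(n); D=np.array([m["k1"],0,0,0,0.])
    p=cv2.undistortPoints(np.array(uv,float).reshape(-1,1,2),m["camera_matrix"],D).reshape(-1,2)
    d=np.c_[p,np.ones(len(p))]@np.array(m["attitude"]).T
    return np.array(m["position"]),d
def onz(n,uv,z):
    o,d=ray(n,uv); return o+d*((z-o[2])/d[:,2])[:,None]
def tri(uvt,uvs):
    (a,d),(b,e)=ray("top",[uvt]),ray("side",[uvs]); d=d[0];e=e[0]
    t=np.linalg.lstsq(np.c_[d,-e],b-a,rcond=None)[0]; p=a+d*t[0];q=b+e*t[1]
    return (p+q)/2,np.linalg.norm(p-q)
def blobs(im,kind,box,amin=15):
    h=cv2.cvtColor(im,cv2.COLOR_RGB2HSV)
    lo,hi={"blue":((103,140,60),(122,255,255)),"orange":((3,110,90),(16,255,255)),"black":((0,0,0),(179,255,45))}[kind]
    m=cv2.inRange(h,lo,hi); k=np.zeros_like(m); x0,y0,x1,y1=box; k[y0:y1,x0:x1]=m[y0:y1,x0:x1]
    out=[]
    for c in cv2.findContours(k,cv2.RETR_EXTERNAL,cv2.CHAIN_APPROX_NONE)[0]:
        if cv2.contourArea(c)>=amin: 
            out.append((cv2.contourArea(c),cv2.minAreaRect(c),cv2.boundingRect(c),c))
    return out
E
python3 - <<'E'
from h import *
np.set_printoptions(precision=4,suppress=True)
T=cv2.imread("pics/top0.png")[:,:,::-1];S=cv2.imread("pics/side0.png")[:,:,::-1]
for n,im,bs in(("top",T,{"blue":(260,255,320,335),"orange":(250,140,320,330),"black":(265,170,330,240)}),("side",S,{"blue":(170,190,260,260),"orange":(200,180,345,245),"black":(265,190,370,245)})):
    for k,b in bs.items():
        for a,r,bb,c in blobs(im,k,b): print(n,k,a,np.round(r[0],1),np.round(r[1],1),r[2],bb)
cv2.imwrite("pics/c1.png",np.hstack([cv2.resize(T[130:330,235:355],None,fx=3,fy=3,interpolation=2),cv2.resize(S[140:280,160:420][:, :],(440,237),interpolation=2) if 0 else cv2.copyMakeBorder(cv2.resize(S[150:260,180:400],(440,220),interpolation=2),0,380,0,0,cv2.BORDER_CONSTANT)])[:,:,::-1])
E
```

```text
top blue 292.0 [288.  307.1] [18.1 26.9] 5.710593223571777 (279, 293, 20, 29)
top blue 185.0 [290.7 277.8] [16.  13.2] 5.710593223571777 (283, 271, 17, 15)
top orange 153.5 [289.5 296.5] [21. 19.] 90.0 (280, 286, 20, 22)
top orange 69.5 [271.  162.5] [ 7. 14.] 90.0 (264, 159, 15, 8)
top black 127.0 [295.9 220.7] [15.2 17.7] 5.19442892074585 (288, 212, 16, 19)
side blue 1012.0 [214.9 225.5] [50.1 47.9] 83.8844985961914 (189, 203, 52, 50)
side orange 308.0 [215. 217.] [34. 20.] 90.0 (205, 200, 21, 35)
side orange 250.5 [327.  197.5] [21. 14.] 90.0 (320, 187, 15, 22)
side black 81.5 [354.1 216.1] [ 7.3 14.2] 5.7105937004089355 (350, 209, 9, 15)
side black 676.0 [298.5 219. ] [28. 47.] 90.0 (275, 205, 48, 29)
```

View pics/c1.png

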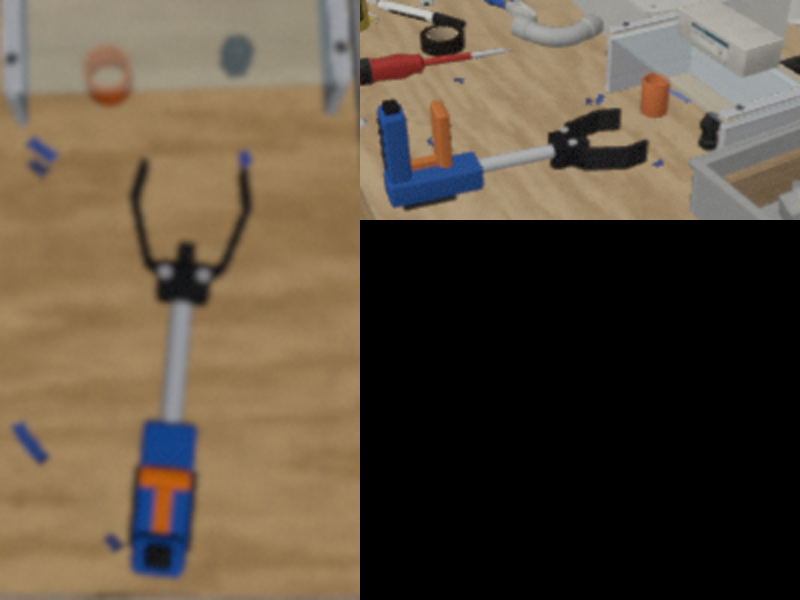

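The crop shows, in full-image pixels: grip top at (287,316), trigger bar at (290,290), jaw tips at (283,184) and (317,183). The coupler's top ring is at (271,153), the gland is at (314,148), and the wall feet are at (242,170) and (345,168).

```bash
python3 - <<'E'
from h import *
np.set_printoptions(precision=4,suppress=True)
P=lambda n,uv,z:print(n,uv,z,onz(n,[uv],z)[0])
for uv,z in(((287.3,315.7),.092),((290,289.7),.092),((290,286),.092),((290.7,270.7),.028),((296.3,224.3),.03),((283.3,184.3),.032),((317,183.3),.032),((270.7,152.7),.04),((271,165.5),.0),((314,148.3),.02),((241.7,170),0),((345,167.7),0)):P("top",uv,z)
# side: coupler mid-height centre, gland, trigger top
P("side",(327.7,197.5),.02);P("side",(354.1,216.1),.02)
print(tri((270.7,152.7),(328.5,190)));print(tri((314,148.3),(354.5,216)))
print(tri((290,289.7),(220,203)))
print(tri((283.3,184.3),(308,206)),tri((317,183.3),(322,222)))
E
```

```text
top (287.3, 315.7) 0.092 [0.3978 0.312  0.092 ]
top (290, 289.7) 0.092 [0.4409 0.3076 0.092 ]
top (290, 286) 0.092 [0.4471 0.3077 0.092 ]
top (290.7, 270.7) 0.028 [0.4756 0.3065 0.028 ]
top (296.3, 224.3) 0.03 [0.5615 0.2963 0.03  ]
top (283.3, 184.3) 0.032 [0.6375 0.3209 0.032 ]
top (317, 183.3) 0.032 [0.6396 0.2572 0.032 ]
top (270.7, 152.7) 0.04 [0.6974 0.3451 0.04  ]
top (271, 165.5) 0.0 [0.6834 0.346  0.    ]
top (314, 148.3) 0.02 [0.7125 0.2617 0.02  ]
top (241.7, 170) 0 [0.6742 0.4041 0.    ]
top (345, 167.7) 0 [0.679  0.1997 0.    ]
side (327.7, 197.5) 0.02 [0.6991 0.3443 0.02  ]
side (354.1, 216.1) 0.02 [0.7088 0.2577 0.02  ]
(array([0.6988, 0.3448, 0.0384]), np.float64(0.001918329230652264))
(array([0.7133, 0.2616, 0.0167]), np.float64(0.0005916294532802473))
(array([0.4422, 0.3072, 0.0927]), np.float64(0.0026399815027805724))
(array([0.6377, 0.3214, 0.0274]), np.float64(0.002065941093202478)) (array([0.6372, 0.2585, 0.0265]), np.float64(0.007892860050233676))
```

```bash
echo '0.03 -0.029 0 0 0 0 | 0.03 -0.029 0 0 0 0 | 0.03 -0.029 0 0 0 0 | 0.03 -0.029 0 0 0 0 | 0.03 -0.029 0 0 0 0 | 0.03 -0.029 0 0 0 0 | 0.03 -0.029 0 0 0 0 | 0.03 -0.029 0 0 0 0 | 0.03 -0.029 0 0 0 0 | 0.03 -0.029 0 0 0 0' > mv.in && python3 inch.py mv.in 0.085
echo '0.017 -0.03 0 0 0 0 | 0.017 -0.03 0 0 0 0 | 0.017 -0.03 0 0 0 0 | 0.017 -0.03 0 0 0 0 | 0.017 -0.03 0 0 0 0 | 0.017 -0.03 0 0 0 0 | 0.017 -0.03 0 0 0 0 | 0.017 -0.03 0 0 0 0 | 0.017 -0.03 0 0 0 0 | 0.017 -0.03 0 0 0 0' > mv.in && python3 inch.py mv.in
echo '0 0 0 0 0 -0.1145 | 0 0 0 0 0 -0.1145 | 0 0 0 0 0 -0.1145 | 0 0 0 0 0 -0.1145 | 0 0 0 0 0 -0.1145 | 0 0 0 0 0 -0.1145 | 0 0 0 0 0 -0.1145 | 0 0 0 0 0 -0.1145 | 0 0 0 0 0 -0.1145 | 0 0 0 0 0 -0.1145' > mv.in && python3 inch.py mv.in
```

```text
clock: 0.93
position: [0.4003, -0.2419, 0.2312]
tool_rot: [[0.946, 0.324, -0.0], [0.324, -0.946, -0.0], [-0.0, 0.0, -1.0]]
contact_force: [-0.4, -0.6, 0.7]
opening: 0.085
gripper_force: 0.0
clock: 1.77
position: [0.4635, 0.0964, 0.2311]
tool_rot: [[0.946, 0.324, -0.0], [0.324, -0.946, -0.0], [-0.0, 0.0, -1.0]]
contact_force: [0.1, 0.2, -1.1]
opening: 0.0852
gripper_force: 0.0
clock: 2.6
position: [0.4634, 0.0948, 0.2309]
tool_rot: [[0.09, 0.996, -0.001], [0.996, -0.09, -0.0], [-0.0, -0.001, -1.0]]
contact_force: [0.1, -0.0, 0.8]
opening: 0.085
gripper_force: 0.0
```

```bash
echo '0.035 -0.0106 0 0 0 0 | 0.035 -0.0106 0 0 0 0 | 0.035 -0.0106 0 0 0 0 | 0.035 -0.0106 0 0 0 0 | 0.035 -0.0106 0 0 0 0 | 0.035 -0.0106 0 0 0 0 | 0 0 0.04 0 0 0 | 0 0 0.04 0 0 0 | 0 0 0.04 0 0 0' > mv.in && python3 inch.py mv.in
python3 - <<'E'
from h import *
t=optics.grab_frame("top");s=optics.grab_frame("side")
cv2.imwrite("pics/c2.png",np.hstack([cv2.resize(t[150:350,220:360],(420,600),interpolation=2),cv2.copyMakeBorder(cv2.resize(s[100:280,150:277],(380,540),interpolation=2),0,60,0,0,0)])[:,:,::-1])
print(arm.read_state()["position"])
E
```

```text
clock: 3.35
position: [0.4205, 0.311, 0.1102]
tool_rot: [[0.094, 0.996, 0.002], [0.996, -0.094, 0.001], [0.001, 0.001, -1.0]]
contact_force: [0.5, -0.4, -0.6]
opening: 0.0852
gripper_force: 0.0
[0.41624025 0.30609574 0.10533396]
```

View pics/c2.png

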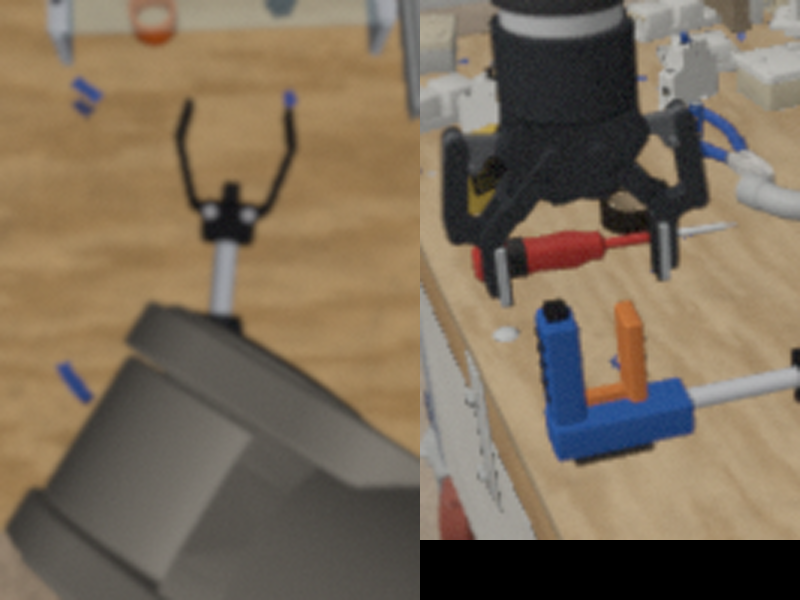

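The side view shows the open fingers above the tool, straddling the grip and trigger with about even gaps. The left finger is at (505,290) against the grip back at (543,320). The right finger is at (660,265) against the trigger front at (645,320).

```bash
echo '0 0 0.022 0 0 0 | 0 0 0.022 0 0 0 | 0 0 0.022 0 0 0 | 0 0 0 0 0 0 | 0 0 0 0 0 0' > mv.in && python3 inch.py mv.in
echo '0 0 0 0 0 0 | 0 0 0 0 0 0 | 0 0 0 0 0 0 | 0 0 0 0 0 0 | 0 0 0 0 0 0 | 0 0 0 0 0 0' > mv.in && python3 inch.py mv.in 0.057 8
python3 - <<'E'
from h import *
s=optics.grab_frame("side");t=optics.grab_frame("top")
cv2.imwrite("pics/c3.png",np.hstack([cv2.resize(t[150:350,220:360],(420,600),interpolation=2),cv2.copyMakeBorder(cv2.resize(s[100:280,150:277],(380,540),interpolation=2),0,60,0,0,0)])[:,:,::-1])
E
```

```text
clock: 3.87
position: [0.4211, 0.3102, 0.0464]
tool_rot: [[0.096, 0.995, 0.0], [0.995, -0.096, 0.0], [0.0, 0.0, -1.0]]
contact_force: [-0.1, -0.3, -0.3]
opening: 0.0851
gripper_force: 0.0
clock: 4.37
position: [0.4203, 0.3113, 0.0478]
tool_rot: [[0.096, 0.995, 0.001], [0.995, -0.096, 0.001], [0.001, 0.001, -1.0]]
contact_force: [-4.7, -1.6, 11.8]
opening: 0.0573
gripper_force: 13.2
```

View pics/c3.png

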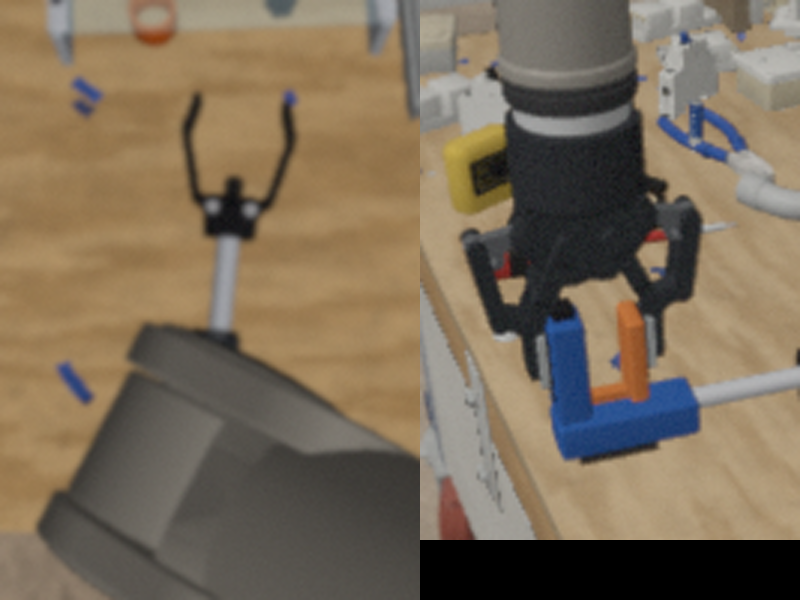

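The fingers hold the grip and the trigger, but the trigger is about 3 mm in. I'll ease it to nearly free.

```bash
echo '0 0 0 0 0 0 | 0 0 0 0 0 0 | 0 0 0 0 0 0' > mv.in && python3 inch.py mv.in 0.0595 8
python3 - <<'E'
from h import *
np.set_printoptions(precision=4,suppress=True)
t=optics.grab_frame("top");s=optics.grab_frame("side");print(arm.read_state()["position"],arm.read_state()["contact_force"])
for a,r,bb,c in blobs(t,"black",(255,160,335,242)): print(a,np.round(r[0],1),r[1],bb)
h=cv2.cvtColor(t,cv2.COLOR_RGB2HSV);m=(h[175:225,265:330,2]<80).astype(np.uint8)
for y in range(0,50,2):print(175+y,np.where(m[y])[0]+265)
E
```

```text
clock: 4.72
position: [0.4209, 0.3112, 0.0474]
tool_rot: [[0.095, 0.995, 0.002], [0.995, -0.095, 0.001], [0.001, 0.002, -1.0]]
contact_force: [-4.4, -0.9, 9.0]
opening: 0.0594
gripper_force: 11.6
[0.4209 0.3112 0.0473] [-2.769  -1.2413  7.4877]
115.0 [296.  219.5] (17.0, 14.0) (289, 211, 15, 18)
175 []
177 []
179 []
181 []
183 [283 284]
185 [282 283 284 316 317]
187 [281 282 283 316 317]
189 [281 282 283 316 317]
191 [280 281 282 316 317 318]
193 [280 281 316 317 318]
195 [280 281 316 317 318]
197 [280 281 317 318]
199 [281 316 317 318]
201 [281 282 316 317]
203 [282 315 316]
205 [282 283 314 315]
207 [282 283 313 314]
209 [283 284 312 313 314]
211 [283 284 295 296 297 298 299 312 313]
213 [283 284 285 295 296 297 298 299 311 312]
215 [284 285 286 287 292 293 294 295 296 297 298 299 300 310 311]
217 [285 286 287 288 293 294 295 296 297 298 299 300 301 302 305 306 307 308
 309 310]
219 [293 294 295 296 297 298 299 300 306 307 308 309]
221 [289 291 292 293 294 295 296 297 298 299 300]
223 [288 289 290 291 292 293 294 295 296 297 298 299 300 301 302 303 304]
```

```bash
echo '0.0047 0.001 -0.002 0 0 -0.02 | 0.0047 0.001 0 0 0 -0.02 | 0.0047 0.001 0 0 0 -0.02 | 0.0047 0.001 0 0 0 -0.02 | 0.0047 0.001 0 0 0 -0.02 | 0.0047 0.001 0 0 0 -0.02 | 0 0 0 0 0 0 | 0 0 0 0 0 0' > mv.in && python3 inch.py mv.in
cat > look.py <<'E'
from h import *
np.set_printoptions(precision=4,suppress=True)
t=optics.grab_frame("top");s=optics.grab_frame("side");st=arm.read_state();print(st["clock"],st["position"],st["tool_rot"][:2,1],st["contact_force"],st["opening"])
h=cv2.cvtColor(t,cv2.COLOR_RGB2HSV)
m=(h[:,:,2]<80)
for v in range(130,215,4):
    u=np.where(m[v,255:335])[0]+255
    if len(u): print(v,u.tolist(),end="; ")
print()
for n,im,b in(("top",t,(250,135,300,245)),("side",s,(290,165,345,245))):
    for a,r,bb,c in blobs(im,"orange",b):print(n,a,bb)
def pic(name):
    cv2.imwrite(name,np.hstack([cv2.resize(t[110:310,220:350],(390,600),interpolation=2),cv2.copyMakeBorder(cv2.resize(s[140:260,180:380],(400,240),interpolation=2),0,360,0,0,0)])[:,:,::-1])
E
python3 look.py
```

```text
clock: 5.48
position: [0.4283, 0.3393, 0.0474]
tool_rot: [[-0.026, 1.0, 0.001], [1.0, 0.026, 0.002], [0.002, 0.001, -1.0]]
contact_force: [0.3, 1.3, 0.3]
opening: 0.0597
gripper_force: 9.8
5.5833 [0.4281 0.3388 0.0474] [0.9997 0.025 ] [-0.1197  0.6074 -0.1237] 0.0599972545808022
182 [255, 256, 288, 289]; 186 [255, 289, 290]; 190 [255, 289, 290]; 194 [289, 290]; 198 [255, 288, 289]; 202 [256, 257, 286, 287, 288]; 206 [257, 258, 270, 271, 272, 273, 285, 286, 287]; 210 [258, 259, 269, 270, 271, 272, 273, 274, 284, 285, 286]; 214 [260, 261, 262, 268, 269, 270, 271, 272, 273, 274, 275, 281, 282, 283, 284]; 
top 68.0 (264, 159, 15, 8)
side 248.5 (320, 187, 15, 22)
```

```bash
echo '0 0.009 0 0 0 0 | 0 0.009 0 0 0 0 | 0 0.009 0 0 0 0 | 0 0.009 0 0 0 0 | 0 0.009 0 0 0 0 | 0 0.009 0 0 0 0 | 0 0.009 0 0 0 0 | 0 0.009 0 0 0 0 | 0 0 0 0 0 0 | 0 0 0 0 0 0' > mv.in && python3 inch.py mv.in
(cat look.py; echo 'pic("pics/c4.png")')|python3 -
```

```text
clock: 6.42
position: [0.5022, 0.3395, 0.0474]
tool_rot: [[-0.023, 1.0, 0.003], [1.0, 0.023, 0.001], [0.001, 0.003, -1.0]]
contact_force: [1.8, 0.4, 2.0]
opening: 0.0595
gripper_force: 9.0
6.5167 [0.5012 0.3394 0.0474] [0.9997 0.0233] [ 2.2691 -0.2819  2.6117] 0.05958173097282297
162 [256, 257, 288, 289]; 166 [257, 258, 287, 288]; 170 [259, 271, 272, 273, 274, 285, 286, 287]; 174 [260, 261, 262, 263, 268, 269, 270, 271, 272, 273, 274, 275, 276, 277, 281, 282, 283, 284, 285, 286]; 178 [263, 268, 269, 270, 271, 272, 273, 274, 275, 276, 277, 281, 282]; 182 [264, 265, 266, 267, 268, 269, 270, 271, 272, 273, 274, 275, 276, 277, 278, 279, 280]; 186 [268, 269, 270, 271, 272, 276, 277, 278, 279, 280]; 214 [287, 288]; 
top 69.5 (264, 159, 15, 8)
side 178.5 (319, 186, 16, 17)
```

View pics/c4.png

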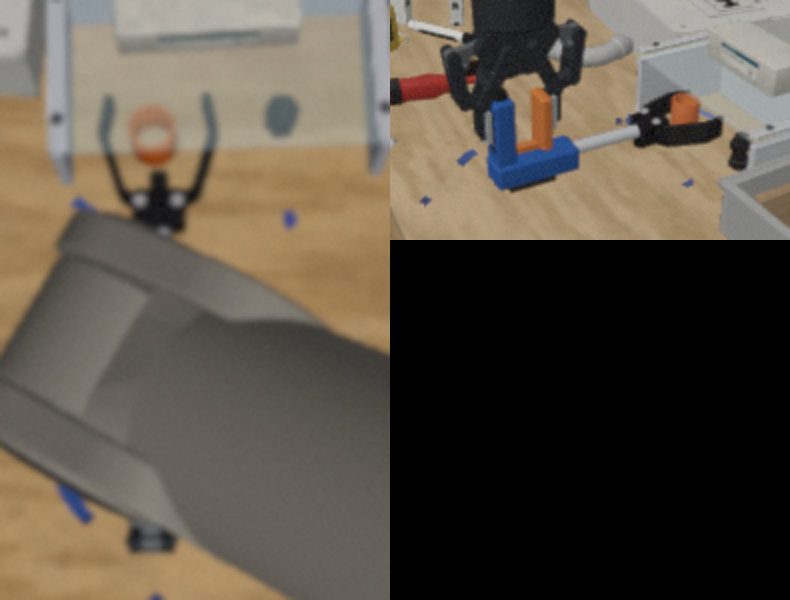

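The jaws straddle the coupler: tips at about (255,142) and (289,142), coupler ring centred at (271,155). The gland at (314,148) is untouched. Now I'll squeeze.

```bash
echo '0 0 0 0 0 0 | 0 0 0 0 0 0 | 0 0 0 0 0 0 | 0 0 0 0 0 0 | 0 0 0 0 0 0 | 0 0 0 0 0 0 | 0 0 0 0 0 0 | 0 0 0 0 0 0' > mv.in && python3 inch.py mv.in 0.03 30
(cat look.py; echo 'pic("pics/c5.png")')|python3 -
```

```text
clock: 7.18
position: [0.496, 0.3412, 0.0504]
tool_rot: [[-0.026, 1.0, -0.004], [1.0, 0.026, -0.002], [-0.002, -0.004, -1.0]]
contact_force: [-11.6, -5.1, 25.7]
opening: 0.0419
gripper_force: 28.0
7.2833 [0.496  0.3412 0.0504] [0.9997 0.0258] [-11.9736  -4.7636  26.0639] 0.04146260835270782
162 [261, 262, 263, 281, 282]; 166 [261, 262, 271, 272, 273, 282]; 170 [261, 262, 270, 271, 272, 273, 274, 281, 282]; 174 [268, 269, 270, 271, 272, 273, 274, 275, 281]; 178 [264, 265, 266, 267, 268, 269, 270, 271, 272, 273, 274, 275, 276, 277, 278, 279, 280]; 182 [264, 265, 266, 267, 268, 269, 270, 271, 272, 273, 274, 275, 276, 277, 278, 279, 280]; 186 [266]; 
top 69.0 (265, 158, 15, 9)
side 124.0 (321, 187, 15, 13)
```

View pics/c5.png

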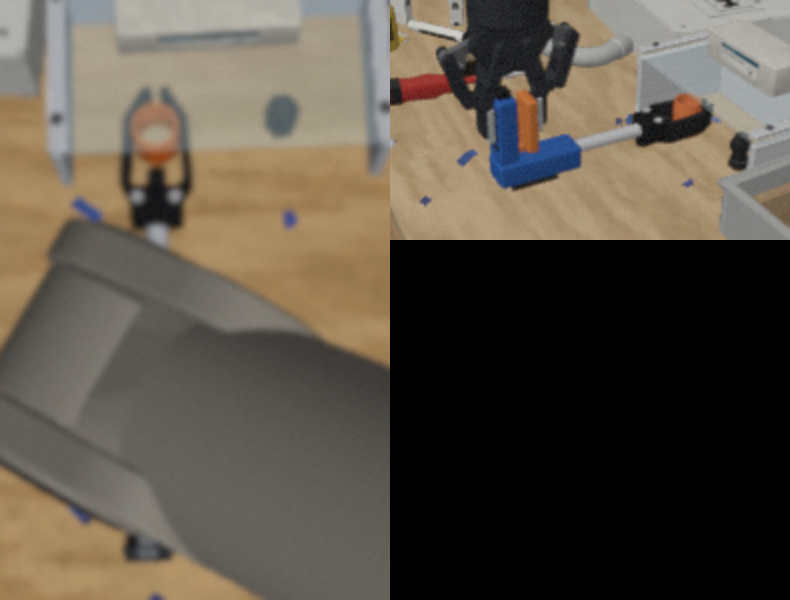

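The jaws have closed on the coupler: trigger travel is about 18.5 mm and the coupler is still upright. Now I'll draw it straight out.

```bash
echo '0 -0.002 -0.001 0 0 0 | 0 -0.005 -0.001 0 0 0 | 0 -0.009 0 0 0 0 | 0 -0.009 0 0 0 0 | 0 -0.009 0 0 0 0 | 0 -0.009 0 0 0 0 | 0 -0.009 0 0 0 0 | 0 -0.009 0 0 0 0 | 0 -0.009 0 0 0 0 | 0 -0.009 0 0 0 0' > mv.in && python3 inch.py mv.in
echo '0 -0.003 0 0 0 0 | 0 0 0 0 0 0 | 0 0 0 0 0 0' > mv.in && python3 inch.py mv.in
(cat look.py; echo 'pic("pics/c6.png")')|python3 -
```

```text
clock: 8.12
position: [0.4231, 0.3385, 0.0507]
tool_rot: [[-0.024, 1.0, 0.005], [1.0, 0.024, 0.002], [0.002, 0.005, -1.0]]
contact_force: [3.5, -0.7, 9.4]
opening: 0.0407
gripper_force: 29.8
clock: 8.37
position: [0.4188, 0.3385, 0.0507]
tool_rot: [[-0.025, 1.0, 0.003], [1.0, 0.025, 0.001], [0.001, 0.003, -1.0]]
contact_force: [1.4, -0.5, 10.7]
opening: 0.0408
gripper_force: 31.0
8.4667 [0.4189 0.3385 0.0507] [0.9997 0.0246] [ 1.2405 -0.8455 11.0393] 0.040642975095180306
178 [275]; 182 [266, 267, 268, 269, 275, 276, 277, 278]; 186 [263, 264, 280, 281]; 190 [262, 281, 282]; 194 [262, 263, 281, 282]; 198 [261, 262, 263, 281, 282]; 202 [261, 262, 263, 282, 283]; 206 [261, 262, 263, 270, 271, 272, 273, 274, 282, 283]; 210 [261, 262, 263, 270, 271, 272, 273, 274, 275, 281, 282, 283]; 214 [269, 270, 271, 272, 273, 274, 275, 276]; 
top 279.0 (264, 180, 17, 25)
side 149.0 (290, 194, 16, 15)
```

View pics/c6.png

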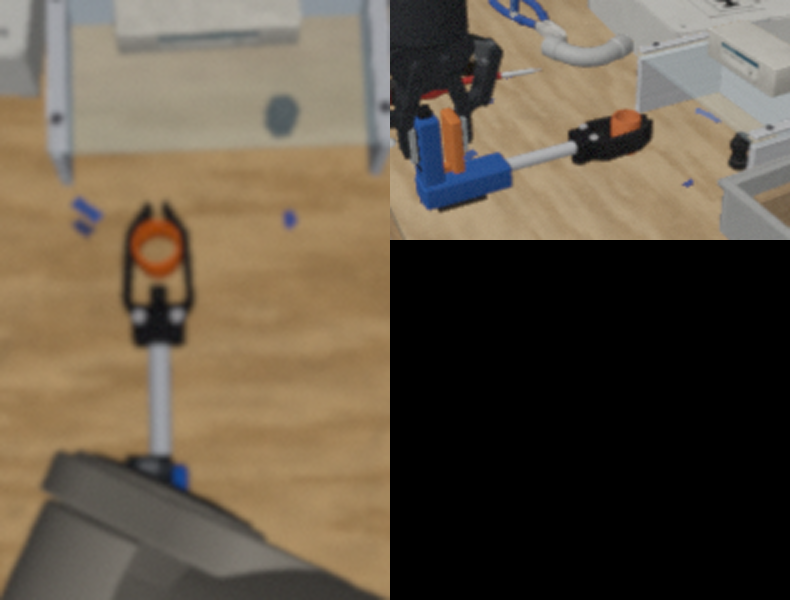

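The coupler stands upright in the jaws at (272,192), well in front of the shelf edge (v≈160). The gland has not moved. I'll release in stages and then go straight up.

```bash
echo '0 0 0 0 0 0 | 0 0 0 0 0 0 | 0 0 0 0 0 0' > mv.in && python3 inch.py mv.in 0.052 20
echo '0 0 0 0 0 0 | 0 0 0 0 0 0 | 0 0 0 0 0 0' > mv.in && python3 inch.py mv.in 0.061
echo '0 0 0 0 0 0 | 0 0 0 0 0 0 | 0 0 0 0 0 0 | 0 0 0 0 0 0 | 0 0 0 0 0 0 | 0 0 0 0 0 0' > mv.in && python3 inch.py mv.in 0.085
python3 look.py
```

```text
clock: 8.72
position: [0.4169, 0.3369, 0.0488]
tool_rot: [[-0.024, 1.0, -0.001], [1.0, 0.024, -0.002], [-0.002, -0.002, -1.0]]
contact_force: [-1.3, -0.9, 3.0]
opening: 0.052
gripper_force: 12.8
clock: 8.97
position: [0.4171, 0.3372, 0.0486]
tool_rot: [[-0.024, 1.0, -0.002], [1.0, 0.024, -0.001], [-0.001, -0.002, -1.0]]
contact_force: [-0.4, -0.3, -0.9]
opening: 0.0607
gripper_force: 0.4
clock: 9.47
position: [0.418, 0.3377, 0.0493]
tool_rot: [[-0.024, 1.0, 0.0], [1.0, 0.024, -0.0], [-0.0, 0.0, -1.0]]
contact_force: [-0.4, 0.6, 0.0]
opening: 0.0852
gripper_force: 0.0
9.5667 [0.418  0.3377 0.0493] [0.9997 0.0241] [ 0.1757  0.039  -0.6166] 0.0851509519109958
186 [256, 257, 289, 290]; 190 [255, 256, 257, 290, 291]; 194 [255, 256, 291, 292]; 198 [255, 256, 291, 292]; 202 [255, 256, 290, 291]; 206 [256, 257, 289, 290]; 210 [258, 259, 287, 288, 289]; 214 [259, 260, 271, 272, 273, 274, 275, 286, 287, 288]; 
top 318.5 (263, 182, 19, 23)
side 210.5 (290, 194, 15, 18)
```

```bash
echo '0 0 -0.01 0 0 0 | 0 0 -0.015 0 0 0 | 0 0 -0.025 0 0 0 | 0 0 -0.03 0 0 0 | 0 0 -0.03 0 0 0 | 0 0 -0.03 0 0 0 | 0 0 -0.02 0 0 0 | 0 0 0 0 0 0 | 0 0 0 0 0 0 | 0 0 0 0 0 0' > mv.in && python3 inch.py mv.in
(cat look.py; echo 'pic("pics/c7.png")')|python3 -
```

```text
clock: 10.4
position: [0.4175, 0.3371, 0.2089]
tool_rot: [[-0.024, 1.0, -0.0], [1.0, 0.024, -0.001], [-0.001, -0.001, -1.0]]
contact_force: [0.1, 0.3, -0.3]
opening: 0.0849
gripper_force: 0.0
10.5 [0.4172 0.3369 0.208 ] [0.9997 0.0242] [ 0.3322  0.3839 -1.1215] 0.08492317296402477
186 [256, 257, 289, 290]; 190 [255, 256, 257, 290, 291]; 194 [255, 256, 291, 292]; 198 [255, 256, 291, 292]; 202 [255, 256, 290, 291]; 206 [256, 257, 289, 290]; 210 [258, 259, 287, 288, 289]; 214 [259, 260, 271, 272, 273, 274, 275, 286, 287, 288]; 
top 319.0 (263, 181, 19, 25)
side 212.5 (290, 194, 15, 18)
```

View pics/c7.png

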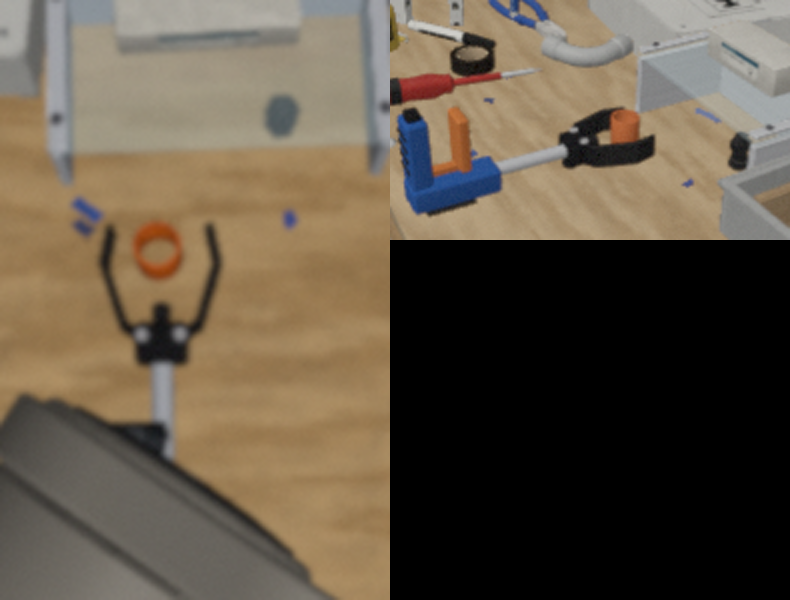

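The coupler stands upright and free at (272,193), between the open jaws and clear of the shelf. The gland is still at (314,148), and the robot has moved up off the tool.

```bash
python3 -c "
from rig import arm, optics
print(arm.close_job())"
```

```text
the job is handed in; nothing more can be done
None
```

The job is handed in at about 10.5 s: the coupler stands upright on the bench, wholly clear in front of the shelf between the reacher's open jaws, the gland is undisturbed, and the robot is touching nothing.

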